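# Key and pulley onto a gearmotor shaft

## Task

Fit the loose key into the slot of the gearmotor's shaft so that it lies flat on the bottom, then take the toothed pulley from its V-block, line its keyway up with the key and slide it along the shaft, pressing it firmly home against the brass collar. Ease it on by feel and never force the parts (the gearbox bearings stand about 40 N), leave the other things on the bench where they are, and let go at the end.

Things in the scene. Friction and masses are not known exactly. Their poses are not given: they have to be found in the camera images.
- key: Loose parallel steel key, a bar 28 long (x) x 8 wide (y) x 7 high (z) mm, 14 g, lying on the green mat on its 8 mm wide side. Origin at the centre of its underside, z up. It goes into the slot the same way up, length along the slot; seated, it stands 3 mm proud of the shaft and its z is the slot's direction.
- slot_axis (a point): Point on the shaft's axis at mid-length of its key slot, 17.75 mm from the collar's face; axes as the gearmotor's (they do not turn with the shaft). The slot looks up, but the shaft stands turned by up to 0.3 rad either way, which no reading gives: find it by eye or feel. Slot 30.5 mm long, 8.8 wide, closed at both ends; its flat bottom is 8 mm from the axis, 4 mm below the crown.
- shaft_end (a point): Centre of the shaft's free end, on its axis; axes as the gearmotor's. The shaft is level, 24 mm across, its axis 60 mm above the mat, and stands out 42.5 mm from the collar. From the free end: 2.5 mm tapering from 19 to 24 mm across, 7 mm plain, then the slot. The gear train holds it: it turns only above 1.2 N m.
- collar: Brass spacer collar, 36 mm across, 13 mm long, loose on the shaft next to the gearbox: the pulley's stop. Origin on the shaft axis in its free face, which the pulley's end must touch; x along the shaft towards its free end; it may turn. The gearbox's 90 mm square flange is 20 mm behind this face, its top 45 mm above the shaft axis.
- pulley: Grey toothed pulley, 52 mm across, 30 mm long, 0.12 to 0.19 kg; bore 25 mm right through, keyway 9 mm wide reaching 16.2 mm from the axis along all the bore. Origin at its centre, x along the bore, z from the axis to the keyway. Starts in the V-block, bore level, keyway up. Either end may go on first. Home: centre 15 mm from the collar's face, z along the seated key's z.
- vblock: Blue V-block, fixed, 40 mm long (x), 52 mm wide (y), 34 mm high, that holds the pulley with its axis 48.6 mm above the mat and along the block's x, so the pulley's sides can be gripped from above down to 14 mm below its axis. Origin under its centre, z up.
- gearmotor: The gearmotor (90 mm square gearbox, black motor behind it, 260 mm long) bolted to a plate on the bench; it does not move. Origin on the mat under the centre of the collar's free face, x along the shaft out of the gearbox, z up.
- bearing: Bystander: ball bearing 62 mm across, 16 mm high, flat on the mat. Origin under its centre.
- screwdriver: Bystander: orange-handled screwdriver, 200 mm long, lying on the mat beyond the shaft. Origin under its middle.
- spool_stand: Bystander: solder spool on an orange-footed stand, 90 x 100 mm, 85 mm high. Origin under its centre.
Things that resemble listed ones, but are neither listed nor needed, are in the scene too. What is shaped like the pulley but orange or red is not meant.

How it is judged (in metres and radians):
On the way, in this order (a step that is already met when the one before it is completed fails the run):
1. the key lies in the shaft slot, flat on its bottom, let go (distance between key and slot_axis between 0.007 and 0.0088 m and angle between the x axis of key and the x axis of gearmotor, either way round below 0.08 rad and z of key in the frame of gearmotor above 0.0665 m and contact force between the fingers and key below 0.5 N), for 0.2 s.
2. the pulley, on the shaft with the key in its keyway, is pressed against the collar with at least 4 N (x of pulley in the frame of collar between 0.013 and 0.0165 m and y of pulley in the frame of collar between -0.002 and 0.002 m and z of pulley in the frame of collar between -0.002 and 0.002 m and angle between the x axis of pulley and the x axis of gearmotor, either way round below 0.06 rad and angle between the z axis of pulley and the z axis of key, either way round below 0.12 rad and distance between key and slot_axis between 0.007 and 0.0088 m and angle between the x axis of key and the x axis of gearmotor, either way round below 0.08 rad and z of key in the frame of gearmotor above 0.0665 m and contact force between pulley and collar above 4 N), for 0.1 s.
At the end, for the whole second after the job is handed in: Key in the slot, along the shaft within 0.08 rad, its underside less than 8.8 mm from the shaft axis; pulley on the shaft over the key, its end within 1.5 mm of the collar, centred within 2 mm, axis within 0.06 rad, keyway within 0.12 rad of the key; both at rest and let go (distance between key and slot_axis between 0.007 and 0.0088 m and angle between the x axis of key and the x axis of gearmotor, either way round below 0.08 rad and z of key in the frame of gearmotor above 0.0665 m and x of pulley in the frame of collar between 0.013 and 0.0165 m and y of pulley in the frame of collar between -0.002 and 0.002 m and z of pulley in the frame of collar between -0.002 and 0.002 m and angle between the x axis of pulley and the x axis of gearmotor, either way round below 0.06 rad and angle between the z axis of pulley and the z axis of key, either way round below 0.12 rad and linear speed of each of pulley, key below 0.01 m/s and contact force between the arm and pulley below 0.2 N); the robot touches nothing.
It fails at once if a bystander (bearing, screwdriver or spool stand) is moved more than 15 mm (distance of any of bearing, screwdriver, spool_stand from where it was at the start of the episode above 0.015 m).
It fails at once if the pulley is shoved against the shaft, its collar or the gearbox with more than 40 N (contact force between pulley and gearmotor above 40 N).
It fails at once if the pulley is shoved against the key with more than 40 N (contact force between pulley and key above 40 N).
It fails at once if the key is hammered into the shaft with more than 60 N (contact force between key and gearmotor above 60 N).
It fails at once if the robot itself pushes on the shaft or gearmotor with more than 40 N (contact force between the arm and gearmotor above 40 N).
It also fails if it takes over 72 s, if anything falls off the work surface, if the arm or the gripper's body presses on something with over 40 N, if the wrist force passes 120 N, or if a joint passes its speed limit or range.

## Robot

A 7-joint arm with a two-finger parallel gripper is mounted at the origin on the work surface. World frame = base frame: x ahead of the robot, y to its left, z up, the work surface at z = 0. Lengths are in mm, angles in rad, forces in N, time in s.
With the tool pointing down it reaches from about 400 to 875 mm from the base axis. Payload 19.3 kg.
Tool frame: the origin (TCP) lies at the very end of the fingers, on their centre line; the grasp point (between the pads) lies 19 mm behind it (grip_point_offset is the z of the grasp point in the tool frame, in mm); z points along the fingers, x is the direction in which the jaws open and shut, and the axes are right-handed (so a half turn about z gives the same grasp; the last joint's range is limited). The gripper opens to 85 mm and grips with 20 to 120 N. Pads are 22 mm wide; open, the fingers measure 114 mm over their backs; the gripper's body (76 mm by 85 mm) begins 54 mm behind the grasp point. The pads swing forward as they close: fully open they stand 13 mm farther back than shut.
Start: joints at [1.1, 0.521, -0.036, 1.599, 0.021, 1.021, -0.113], TCP at [243.819, -575.471, 231.291] pointing down, gripper open.
Joint ranges: [-2.91, 2.91], [-0.3, 2.13], [-1.5, 1.42], [0.17, 2.43], [-1.26, 4.41], [0.16, 1.93], [-2.52, 2.52]. Speed limits (rad/s): [1.89, 1.89, 2.39, 2.39, 3.01, 3.01, 3.01].

## Interface

Orientations are given as a 3x3 rotation matrix whose columns are the frame's x, y, z axes.
In Python, from workcell import movep, movel, goto_joints, open_gripper, clamp, wait, inverse_kinematics, read_state, camera, PlanningError, finish_job, grip_point_offset gives the robot as it stands. Calls block until the motion is done:
- movep(position, orientation): joint-space move of the TCP to a pose.
- movel(position, frame=None, max_speed=150, guard=None): straight line of the TCP; frame=None keeps the orientation; max_speed is the mean speed in mm/s. With guard (N) it stops when the force on the tool has changed by that much, and returns True; else False.
- goto_joints(angles): joint-space move.
- open_gripper() and clamp(): open the fingers fully, or close them until they stop; the grip force is fixed at half the most.
- wait(seconds).
- inverse_kinematics(position, orientation): joint angles nearest the present ones, or None.
- read_state(): the state.
- camera(name): name is "side" or "top"; returns a dict with "image" (400x640x3 uint8, blue, green, red), "range_z" (400x640 float32, mm along the optical axis (not along the pixel's ray), 0 where there is no reading), "fx", "fy", "cx", "cy" (pixels), "cam_to_world" (4x4, takes a point from camera to world coordinates). Camera axes: x right, y up, looking along -z (the intrinsics and any distortion apply to the point x, -y, -z); pixel columns grow to the right and rows downward; lengths in mm; the calibration is good to about 2 mm. A picture is of the moment at which its call begins.
A pose or a line that the arm cannot do raises PlanningError and nothing moves.
- finish_job(): hands the job in, once; it reports no verdict.
The state is a dict: "time": time; "qpos": joint angles; "qvel": joint speeds; "joint_efforts": joint torques, N m; "eef_pos": TCP position; "tool_rot": TCP orientation; "ft_force": force on the tool from outside, world axes, zero at the start; "torque": the same for the moment, N m; "finger_gap": finger opening in mm.
Only numpy, scipy, OpenCV 4.12 (cv2) and the standard library are available. Lean on these libraries where they do the work, as an engineer would, in place of code of your own. Each camera call takes 0.05 s, during which the arm holds its last target. There are 200 camera calls.

## Working session

There is one attempt and no reset: what is moved stays moved. The work goes in short steps, each a Python script; the robot and the scene stay as the last script left them, time stands still between calls to the robot, and variables do not carry over. Pictures are saved under pics/ and viewed, about 8 in all and at most 12, crops included, and the job is handed in when it is done.

```bash
ls; mkdir -p pics
cat > h.py <<'E'
import numpy as np, cv2
from workcell import *
def world(c,u,v,z=None):
    """pixel -> world via range, or ray onto plane z"""
    K=np.array([[c['fx'],0,c['cx']],[0,c['fy'],c['cy']],[0,0,1]]); T=np.array(c['cam_to_world'])
    d=np.linalg.inv(K)@[u,v,1]; d=np.array([d[0],-d[1],-1.])
    if z is None: return T[:3,:3]@(d*c['range_z'][int(v),int(u)])+T[:3,3]
    w=T[:3,:3]@d; return T[:3,3]+w*(z-T[2,3])/w[2]
def cloud(c):
    v,u=np.mgrid[0:400,0:640]; r=c['range_z']; T=np.array(c['cam_to_world'])
    p=np.stack([(u-c['cx'])/c['fx']*r,-(v-c['cy'])/c['fy']*r,-r],-1)
    p=p@T[:3,:3].T+T[:3,3]; p[r==0]=np.nan; return p
E
python3 - <<'E'
from h import *
import pickle
for n in('top','side'):
    c=camera(n); cv2.imwrite(f'pics/{n}0.png',c['image']); pickle.dump(c,open(n+'0.pkl','wb'))
    print(n,{k:c[k] for k in c if k not in('image','range_z')})
s=read_state();print(s['time'],s['eef_pos'],s['tool_rot'],s['finger_gap'],grip_point_offset)
E
```

```text
pics
top {'fx': 509.6719138705104, 'fy': 509.6719138705104, 'cx': 326.5991043338653, 'cy': 193.78195093728348, 'cam_to_world': array([[-2.95289960e-02,  9.87117654e-01, -1.57247495e-01,
         3.17900519e+02],
       [-9.99422493e-01, -3.18034853e-02, -1.19673699e-02,
        -1.57285354e+01],
       [-1.68142205e-02,  1.56803299e-01,  9.87486713e-01,
         1.40552452e+03],
       [ 0.00000000e+00,  0.00000000e+00,  0.00000000e+00,
         1.00000000e+00]])}
side {'fx': 443.66071216234116, 'fy': 443.66071216234116, 'cx': 312.2041436969629, 'cy': 199.55383541265556, 'cam_to_world': array([[-8.69880066e-01,  2.90400190e-01, -3.98718447e-01,
         9.96861916e+01],
       [-4.93174742e-01, -4.96719548e-01,  7.14176704e-01,
         7.35335776e+02],
       [ 9.34580330e-03,  8.17885946e-01,  5.75304472e-01,
         6.55507504e+02],
       [ 0.00000000e+00,  0.00000000e+00,  0.00000000e+00,
         1.00000000e+00]])}
0.1 [ 243.71121337 -575.19707137  230.77937193] [[ 3.90150498e-01 -9.20750993e-01 -4.44249355e-04]
 [-9.20750518e-01 -3.90150748e-01  9.36473755e-04]
 [-1.03558336e-03  4.36771222e-05 -9.99999463e-01]] 85.4790883519983 -18.700000000000003
```

View pics/top0.png

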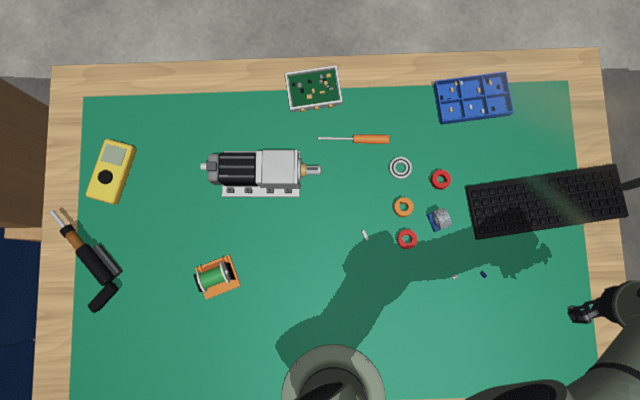

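View pics/side0.png

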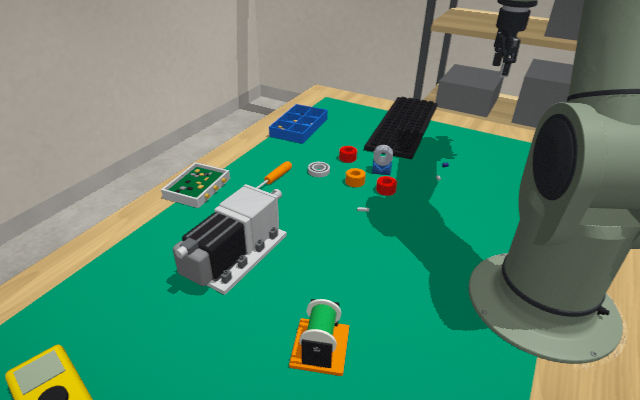

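Run:
```python
from h import *
import pickle
T=pickle.load(open('top0.pkl','rb'));S=pickle.load(open('side0.pkl','rb'))
a=T['image'];b=S['image']
cr=lambda im,x,y,w,h,W,H:cv2.resize(im[y:y+h,x:x+w],(W,H),interpolation=cv2.INTER_CUBIC)
top=np.hstack([cr(a,345,195,130,90,390,270),cr(a,285,145,60,42,385,270)])
bot=np.hstack([cr(b,330,140,120,85,390,276),cr(b,215,170,80,57,385,276)])
cv2.imwrite('pics/crop0.png',np.vstack([top,bot]))
for n,c in(('top',T),('side',S)):
    P=cloud(c)
    hsv=cv2.cvtColor(c['image'],cv2.COLOR_BGR2HSV)
    grey=((hsv[...,1]<60)&(hsv[...,2]>80)).astype(np.uint8)
    N,l,st,ce=cv2.connectedComponentsWithStats(grey)
    for i in range(1,N):
        if 8<st[i,4]<4000:
            q=P[l==i]; m=np.nanmedian(q,0)
            if 300<m[0]<900 and -400<m[1]<350: print(n,st[i],ce[i].round(1),m.round(0),np.nanmax(q,0).round(0),np.nanmin(q,0).round(0))
```

```text
top [285  65  58  47 653] [313.   88.5] [839.  32.  25.] [921. 112.  36.] [781. -51.  -6.]
top [320  74   3   5  13] [321.   76.3] [879.   7.  21.] [883.  10.  26.] [873.   4.  19.]
top [319  80   4   3  11] [320.6  81.1] [865.   7.  19.] [869.  13.  23.] [861.   4.  17.]
top [460  81   3   4   9] [461.3  82.3] [ 850. -393.    8.] [ 856. -389.   16.] [ 846. -397.    4.]
top [297  83   5   5  20] [299.1  85. ] [855.  70.  20.] [861.  76.  28.] [848.  64.  17.]
top [326  85   7   5  17] [329.   87.2] [844. -15.  23.] [853.  -6.  27.] [838. -23.  19.]
top [414  85  11   1  11] [419.  85.] [ 850. -274.    1.] [ 852. -260.    4.] [ 849. -288.   -4.]
top [387  86   9   1   9] [391.  86.] [ 849. -193.    2.] [ 850. -181.    9.] [ 847. -205.   -1.]
top [318 137  35   3  99] [334.1 138.1] [698. -24.  14.] [703.  21.  23.] [691. -75.  -9.]
top [ 222  150   79   47 2485] [271.1 174.9] [577. 140. 102.] [671. 295. 114.] [535.  69.  -1.]
top [200 154  18  28 304] [210.9 167. ] [606. 300. 100.] [644. 357. 119.] [572. 286.  -0.]
top [220 156  34   2  68] [236.5 156.5] [632. 233. 103.] [636. 278. 110
[... 940 characters left out ...]
-279.   76.] [ 429. -405.    6.]
side [308 162  22  15 276] [318.6 168.9] [ 604. -199.   14.] [ 651. -172.   19.] [ 574. -238.   -1.]
side [191 173   8   4  18] [194.1 174.6] [872.   7.  21.] [887.  13.  24.] [860.   1.  18.]
side [437 176   3   4  11] [438.1 177.4] [ 302. -335.    7.] [ 307. -331.   11.] [ 299. -342.    4.]
side [180 186   6   4  14] [182.3 187.6] [854.  70.  21.] [864.  75.  23.] [848.  64.  19.]
side [357 207  12   4  37] [362.6 208.8] [ 423. -100.    7.] [439. -91.  10.] [ 410. -106.    1.]
side [307 299  34  24 252] [324.7 306.6] [328. 274.  73.] [360. 286.  86.] [305. 257.  22.]
side [300 329  36  22 381] [318.5 336.7] [309. 335.  71.] [338. 351.  87.] [282. 324.  42.]
```

View pics/crop0.png

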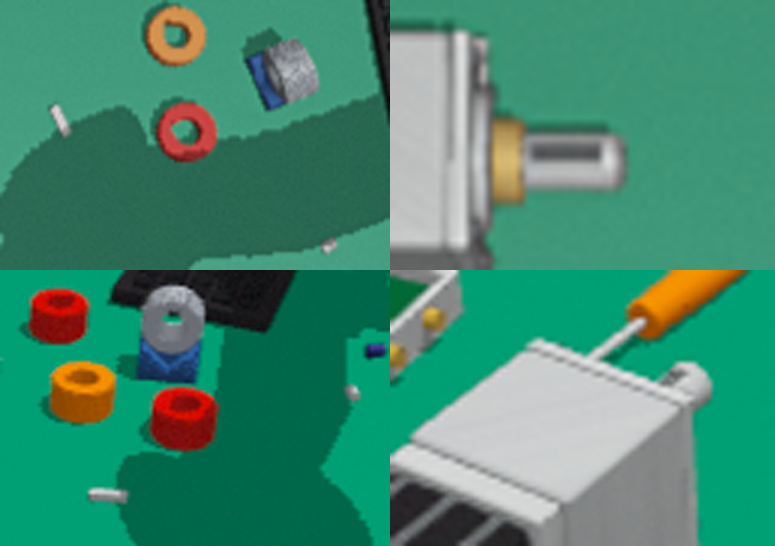

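Run:
```python
from h import *
import pickle
T=pickle.load(open('top0.pkl','rb'));S=pickle.load(open('side0.pkl','rb'))
hsv=cv2.cvtColor(T['image'],cv2.COLOR_BGR2HSV); g=T['image'].astype(float)
np.set_printoptions(linewidth=200,suppress=True,precision=2)
print('sat');print(hsv[160:180,298:326,1]);print('val');print(hsv[160:180,298:326,2])
# gearbox edges: green-ness transitions along columns 262..298
sat=hsv[...,1].astype(float)
def edges(cols,lo,hi,thr=80):
    E=[]
    for u in cols:
        r=np.where(sat[lo:hi,u]<thr)[0]
        a=lo+r[0]; b=lo+r[-1]
        f=lambda i,j:i+(sat[i,u]-thr)/(sat[i,u]-sat[j,u])*(j-i)
        E.append((u,f(a-1,a),f(b,b+1)))
    return np.array(E)
E=edges(range(308,318),158,182)
print('shaft',np.polyfit(E[:,0],E[:,1],1),np.polyfit(E[:,0],E[:,2],1),E[:,1:].T)
m=(sat<80)&(np.arange(400)[:,None]>140)&(np.arange(400)[:,None]<160)
t=[(u,np.where(m[:,u])[0][0]) for u in range(262,298)];t=np.array(t)
f=[]
for u,a in t: f.append(a-1+(sat[a-1,u]-80)/(sat[a-1,u]-sat[a,u]))
p=np.polyfit(t[:,0],f,1);print('gearbox top edge',p)
A,B=[world(T,u,np.polyval(p,u),105) for u in(262,297)];print(A,B,np.arctan2(*(B-A)[[0,1]]))
E2=edges(range(308,318),158,182);mid=E2[:,1:].mean(1);q=np.polyfit(E2[:,0],mid,1)
for u in(308,317):print('axis',u,world(T,u,np.polyval(q,u),60))
for n,c,box in(('key',T,(355,225,20,20)),('keyS',S,(350,200,25,16)),('pul',T,(425,200,36,40))):
    x,y,w,h=box;s=cv2.cvtColor(c['image'],cv2.COLOR_BGR2HSV)[y:y+h,x:x+w,1]
    ms=(s<100).astype(np.uint8); v,u=np.where(ms)
    wt=np.clip(140-s[v,u].astype(float),0,100)
    z=7 if n!='pul' else 48.6
    P=np.array([world(c,a+x,b+y,z)[:2] for a,b in zip(u,v)])
    r=cv2.minAreaRect(P.astype(np.float32)); mu=P.mean(0);ev,V=np.linalg.eigh(np.cov(P.T))
    print(n,len(u),'mean',mu,'rect',r,'pca dir',V[:,1],ev)
# blue V-block
H=hsv;bl=(H[...,0]>105)&(H[...,0]<125)&(H[...,1]>120);bl[:200]=0;bl[245:]=0;bl[:,:420]=0;bl[:,465:]=0
v,u=np.where(bl);print('blue',[world(T,a,b,34)[:2] for a,b in cv2.boxPoints(cv2.minAreaRect(np.stack([u,v],1).astype(np.float32)))])
```

```text
sat
[[  4   0   7 108 156 152 154 152 153 154 151 153 153 151 150 151 152 154 152 151 152 151 153 152 152 150 154 152]
 [  5   2   2 126 162 157 155 151 151 154 153 150 151 152 151 150 157 152 151 152 150 152 152 152 151 151 149 151]
 [  3   2   5 125 159 159 157 156 155 154 152 153 150 155 150 153 153 151 151 150 152 152 151 154 151 152 151 148]
 [  3   4   5  81  88  85  72 104 156 157 158 154 156 155 154 155 154 154 154 156 155 151 151 152 151 153 152 155]
 [  4   8  16 129 138 134 135 114 121 167 164 169 169 163 163 163 169 162 168 163 163 156 158 151 155 150 152 154]
 [  4   8  22 134 129 131 134 126  54  93  86  86  86  90  88  86  82  85  82  85  90 114 136 152 154 151 152 151]
 [  4   9  27 128 126 125 133  93   7   7   2   4   4   2   2   5   4   2   5   4   0   3  26  98 148 154 151 151]
 [  4  10  39 127 122 124 124  70   4   8   4   4   4   4   5   4   2   4   2   2   3   3   9  56 143 153 150 149]
 [  4  11  49 125 120 119 124  73   7  13  12  11  14  11  11  11  11   9  14   8   1   1   7  47 152 154 149 152]
 [  5  11  47 124 120 117 116  55   5   7   8   8   8   5  13
[... 3794 characters left out ...]
xis 308 [599.75  48.74  60.  ]
axis 317 [598.86  24.49  60.  ]
key 46 mean [ 423.29 -100.12] rect ((423.2281799316406, -99.77023315429688), (30.495071411132812, 11.056208610534668), 24.26607322692871) pca dir [-0.91 -0.4 ] [10.33 79.09]
keyS 45 mean [422.07 -97.69] rect ((421.955322265625, -97.98475646972656), (27.906766891479492, 15.643735885620117), 18.188520431518555) pca dir [-0.94 -0.34] [21.76 72.88]
pul 292 mean [ 458.59 -303.71] rect ((459.2750549316406, -303.3312072753906), (54.05326843261719, 40.999515533447266), 22.885501861572266) pca dir [-0.94 -0.35] [130.86 216.72]
blue [array([ 471.7 , -268.04]), array([ 476.53, -281.35]), array([ 430.81, -296.45]), array([ 426.03, -283.21])]
```

The key is the grey bar at top pixel (365,235). The speck at (454,276) is too short, and (484,274) is blue. The pulley is the grey ring in the blue block at (442,218); (441,178), (403,206) and (407,238) are red or orange decoys. The slot shows dark at rows 167–170, and the shaft axis is at row 169.6, so the slot tilts about 0.08 rad towards +x. I'll pick the key next.

```bash
cat >> h.py <<'E'
def down(d,alpha=0.,k=None):
    """tool down, tool y along horizontal d; tilted by alpha about unit axis k"""
    y=np.array([d[0],d[1],0.])/np.hypot(*d[:2]); z=np.array([0,0,-1.]); R=np.column_stack([np.cross(y,z),y,z])
    if k is not None: R=cv2.Rodrigues(np.array(k,float)*alpha)[0]@R
    return R
def st(msg=''):
    s=read_state(); print(msg,'t%.1f'%s['time'],'p',np.round(s['eef_pos'],2),'F',np.round(s['ft_force'],1),'M',np.round(s['torque'],2),'gap %.1f'%s['finger_gap']); return s
EX=np.array([-.035,-.9994,0.])      # shaft direction (gearmotor x)
LAT=np.array([.9994,-.035,0.])      # lateral, away from robot
E
python3 - <<'E'
from h import *
q0=np.array(read_state()['qpos'])
d=np.array([.92,.40]); best=[]
for s in(1,-1):
  for s2 in(1,-1):
    a=inverse_kinematics([422.8,-99.3,60],down(s*d)); b=inverse_kinematics([599,38,110],down(s2*EX))
    print(s,s2,None if a is None else np.round(a,2),None if b is None else np.round(b,2))
E
```

```text
1 1 [ 0.89  0.78 -1.07  2.18  1.    0.82  1.13] [ 0.19  0.68 -0.51  1.75  0.43  0.83 -0.56]
1 -1 [ 0.89  0.78 -1.07  2.18  1.    0.82  1.13] [-0.78  0.93  1.04  1.8  -0.96  1.01 -2.52]
-1 1 [ 0.22  0.53 -0.16  2.21  0.2   0.41 -1.26] [ 0.19  0.68 -0.51  1.75  0.43  0.83 -0.56]
-1 -1 [ 0.22  0.53 -0.16  2.21  0.2   0.41 -1.26] [-0.78  0.93  1.04  1.8  -0.96  1.01 -2.52]
```

Run:
```python
from h import *
R=down([-.92,-.40]); P=np.array([422.8,-99.3])
movep([*P,50],R); s=st('above')
print('guard',movel([*P,3.2],max_speed=60,guard=8)); st('low')
e=3.0-read_state()['eef_pos'][2]
clamp(); st('clamped')
movel([*P,60],max_speed=120); st('lift')
c=camera('side');im=c['image'];v,u=[int(x) for x in (0,0)]
T=np.linalg.inv(c['cam_to_world']);q=T[:3,:3]@[*P,60]+T[:3,3];u=int(c['cx']-c['fx']*q[0]/q[2]);v=int(c['cy']+c['fy']*q[1]/q[2]);print(u,v)
cv2.imwrite('pics/held.png',cv2.resize(im[v-40:v+20,u-40:u+40],(800,600),interpolation=cv2.INTER_CUBIC))
```

```text
above t2.0 p [ 423.05 -100.01   50.15] F [-0.1 -0.3 -0.3] M [0.01 0.02 0.  ] gap 85.7
guard False
low t3.0 p [422.92 -99.33   3.38] F [-0.  -0.5 -0.5] M [-0.    0.   -0.05] gap 85.0
clamped t3.7 p [422.83 -99.3    3.38] F [-0.1 -0.   6.9] M [ 0.1   0.25 -0.01] gap 5.0
lift t4.3 p [422.7  -99.35  59.72] F [-0.2  1.3  0.2] M [ 0.05 -0.01  0.01] gap 5.0
364 190
```

View pics/held.png

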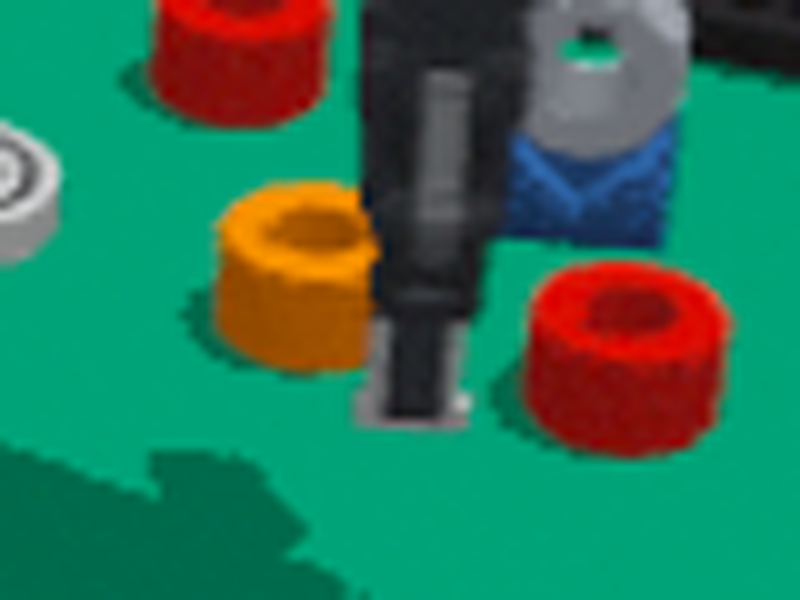

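The key is held, centred at display (412,408) against the pads at about 417, so it sits about 1 mm back along tool y. I'll now try the slot with a guard.

```bash
cat >> h.py <<'E'
C=np.array([599.33,37.9,60.])
def nrm(a): return np.array([0,0,np.cos(a)])+np.sin(a)*LAT
def seat(dx,dl,a,r0=17.,rmin=10.4,guard=5,speed=15,first=False):
    """tool down n onto slot; dx along shaft, dl lateral; returns r of TCP at stop"""
    n=nrm(a); R=down(EX,a,-EX); lat=np.cross(n,EX); lat*=np.sign(lat@LAT)
    B=C+EX*dx+lat*dl
    if first: movep(B+n*50,R); movel(B+n*r0,max_speed=60)
    else: movel(B+n*r0,R,max_speed=60)
    wait(.15)
    h=movel(B+n*rmin,max_speed=speed,guard=guard)
    s=read_state(); p=s['eef_pos']-C
    print('dx %.2f dl %.2f a %.3f hit %s r %.2f lat %.2f ax %.2f'%(dx,dl,a,h,p@n,p@lat,p@EX),'F',np.round(s['ft_force'],1),'M',np.round(s['torque'],2),'t%.1f'%s['time'])
    return h,p@n
E
python3 - <<'E'
from h import *
st()
h,r=seat(.8,0,.082,first=True)
st()
c=camera('top');cv2.imwrite('pics/place1.png',c['image'])
s=camera('side');cv2.imwrite('pics/place1s.png',cv2.resize(s['image'][150:240,220:340],(800,600),interpolation=cv2.INTER_CUBIC))
E
```

```text
t4.4 p [422.49 -99.26  59.41] F [-1.2  1.4 -1.2] M [ 0.03 -0.04  0.02] gap 4.9
dx 0.80 dl 0.00 a 0.082 hit True r 11.37 lat -0.14 ax 0.82 F [-0.9 -0.4  9.3] M [-0.13  0.28 -0.01] t6.6
 t6.6 p [600.09  37.05  71.34] F [-0.9 -0.4  9.3] M [-0.13  0.28 -0.01] gap 5.2
```

View pics/place1s.png

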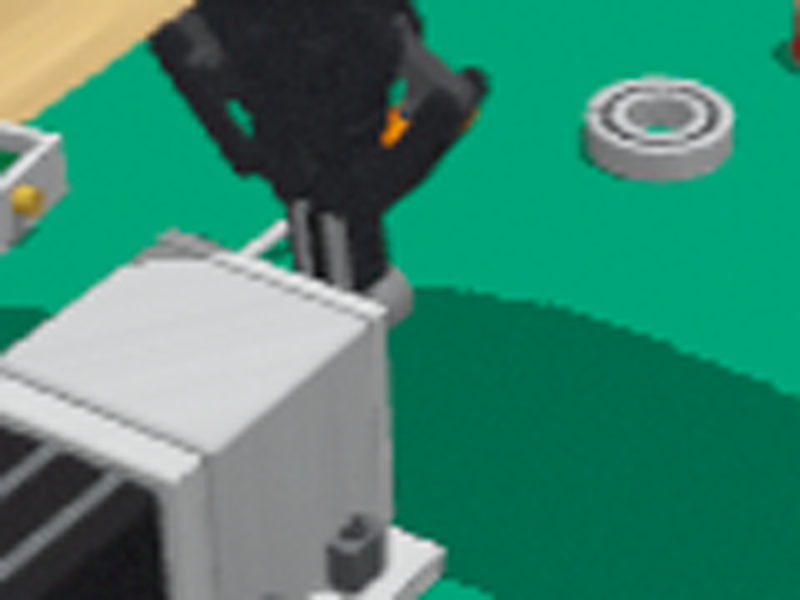

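Contact came at r = 11.37 against 11.4 expected for the slot bottom, so the key is in the slot. I'll feel the slot walls gently to get the true centre, then release.

Run:
```python
from h import *
a=.082;n=nrm(a);lat=np.cross(n,EX);lat*=np.sign(lat@LAT)
p=read_state()['eef_pos']; B=p+n*.6
movel(B,max_speed=15);st('up')
for v,nm in((lat,'lat'),(EX,'ax')):
    q=[]
    for s in(1,-1):
        h=movel(B+v*s*2.5,max_speed=5,guard=4); r=read_state(); d=(r['eef_pos']-C)
        print(nm,s,h,'lat %.2f ax %.2f r %.2f'%(d@lat,d@EX,d@n),np.round(r['ft_force'],1)); q.append(d@v)
        movel(B,max_speed=15)
    print('mid',np.mean(q)); B=B+v*(np.mean(q)-(B-C)@v); movel(B,max_speed=15)
st('centred')
```

```text
up t6.9 p [600.1   37.06  71.73] F [-0.3 -0.  -0.9] M [-0.01  0.   -0.02] gap 5.2
lat 1 True lat -0.20 ax 0.86 r 11.44 [0.5 0.3 4.2]
lat -1 True lat -1.04 ax 0.87 r 11.75 [3.3 0.7 1.9]
mid -0.6153861986179646
ax 1 True lat -0.81 ax 1.37 r 11.68 [0.3 1.  0.5]
ax -1 False lat -0.66 ax -1.32 r 11.90 [-0.1 -4.2 -0.2]
mid 0.02552521794381246
centred t10.1 p [599.72  38.1   71.98] F [ 0.4 -0.2 -0.2] M [-0.04 -0.08 -0.01] gap 5.0
```

Run:
```python
from h import *
a=.082;n=nrm(a);lat=np.cross(n,EX);lat*=np.sign(lat@LAT)
p=read_state()['eef_pos']
B=p+n*.3
for s in(1,-1):
    h=movel(B+lat*s*2,max_speed=5,guard=4); r=read_state(); d=(r['eef_pos']-C); print(s,h,'lat %.2f ax %.2f r %.2f'%(d@lat,d@EX,d@n),np.round(r['ft_force'],1)); movel(B,max_speed=15)
print(movel(p-n*1.2,max_speed=6,guard=5)); s=st('down');print('r %.2f'%((s['eef_pos']-C)@n))
movel(s['eef_pos']+n*.3,max_speed=10)
open_gripper(); st('open')
movel(s['eef_pos']+n*60,max_speed=150)
movel(s['eef_pos']+n*60-np.array([0,170,0])+[-100,0,40],max_speed=300); st()
c=camera('top');d=camera('side')
f=lambda im,x,y,w,h:cv2.resize(im[y:y+h,x:x+w],(400,300),interpolation=cv2.INTER_CUBIC)
cv2.imwrite('pics/seated.png',np.hstack([f(c['image'],295,150,40,30),f(d['image'],255,175,40,30)]))
H=cv2.cvtColor(c['image'],cv2.COLOR_BGR2HSV);print(H[162:178,303:324,2])
```

```text
1 True lat -0.33 ax -0.02 r 11.57 [ 0.5 -0.8 -0.3]
-1 True lat -1.00 ax -0.16 r 12.10 [ 2.3 -0.4  1.2]
True
down t11.4 p [599.58  38.08  71.39] F [-0.9 -0.3  7. ] M [-0.08  0.16  0.02] gap 4.9
r 11.37
open t12.4 p [599.6   38.06  71.68] F [-0.2 -1.1  0.2] M [ 0.03 -0.08  0.  ] gap 85.0
 t13.8 p [ 504.28 -131.81  170.77] F [0.7 0.5 0.4] M [ 0.05 -0.12  0.04] gap 85.3
[[127 154 159 158 157 158 159 159 158 160 159 159 160 159 159 156 158 156
  157 157 157]
 [103 122 136 156 160 161 158 159 158 159 159 158 161 159 158 157 159 159
  157 158 157]
 [151 149 126 126 123 125 125 124 123 125 123 124 125 124 123 126 155 158
  159 157 158]
 [178 174 144 106 106 104 103 104 105 105 103 105 104 105 106 106 138 147
  157 159 159]
 [190 188 152 146 154 152 151 151 149 150 150 151 150 151 145 153 155 134
  148 158 159]
 [200 199 161 142 186 190 188 189 188 188 189 188 190 189 131 176 184 143
  132 157 160]
 [212 210 158 134 193 198 196 197 197 197 196 197 199 196 125 188 197 152
  115 155 160]
 [220 220 176 146 182 183 184 183 183 184 183 183 185 183 130 207 215 169
  124 156 159]
 [221 223 186 173 185 184 182 184 184 183 185 184 185 184 172 213 218 172
  130 154 160]
 [214 214 167 189 194 193 191 192 192 192 190 192 192 192 190 200 201 157
  132 156 160]
 [204 202 151 184 187 187 187 187 187 187 188 188 190 190 190 186 184 147
  123 154 159]
 [192 194 159 163 165 164 165 165 164 163 165 167 168 167 169 167 166 134
  132 157 159]
 [182 187 155 146 147 146 144 144 144 143 145 146 145 145 136 144 147 135
  151 159 159]
 [167 171 148 149 155 156 153 154 154 155 154 153 155 153 149 153 156 154
  160 159 159]
 [123 123 122 155 160 159 161 158 159 159 159 159 159 160 159 159 159 159
  159 160 158]
 [150 150 150 158 160 159 158 160 159 159 160 157 159 159 158 160 159 159
  160 159 159]]
```

View pics/seated.png

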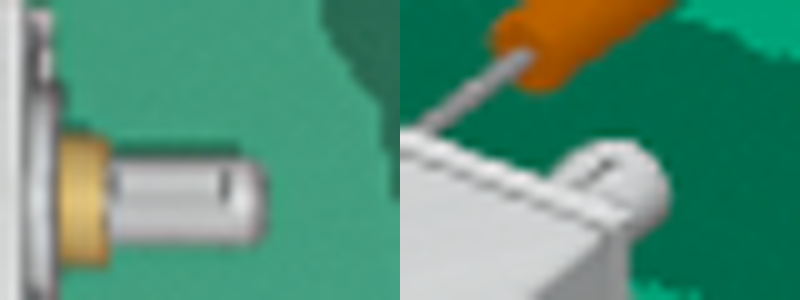

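The key lies in the slot in both views: a small dark gap remains at its free end at (222,185), and the reading r = 11.37 was repeated. Next I'll locate the pulley more closely and pick it.

Run:
```python
from h import *
import pickle
T=pickle.load(open('top0.pkl','rb'));S=pickle.load(open('side0.pkl','rb'))
th=np.deg2rad(20.5); lt=np.array([np.cos(th),np.sin(th)]); ax=np.array([np.sin(th),-np.cos(th)])
hsv=cv2.cvtColor(T['image'],cv2.COLOR_BGR2HSV)
m=(hsv[...,1]<75);m[:200]=0;m[240:]=0;m[:,:425]=0;m[:,462:]=0
v,u=np.where(m)
for z in(48.6,74.6):
    P=np.array([world(T,a,b,z)[:2] for a,b in zip(u,v)]);print(z,'lat',(P@lt).min(),(P@lt).max(),'ax',(P@ax).min(),(P@ax).max())
for n,c in(('top',T),('side',S)):
    P=cloud(c).reshape(-1,3);s=cv2.cvtColor(c['image'],cv2.COLOR_BGR2HSV)[...,1].reshape(-1)<75
    k=s&(np.abs(P[:,0]-458)<45)&(np.abs(P[:,1]+300)<45)&(P[:,2]>45);Q=P[k]
    t=Q[Q[:,2]>66]
    print(n,len(t),'crown mean',t.mean(0),'ax range',np.percentile(t[:,:2]@ax,[3,50,97]),'lat',np.percentile(Q[:,:2]@lt,[3,50,97]))
    if n=='side':
        f=Q[(Q[:,:2]@ax)<np.percentile(Q[:,:2]@ax,60)];A=np.linalg.svd(f-f.mean(0))[2][2];print('face normal',A,f.mean(0),f.mean(0)[:2]@ax)
H=hsv;bl=(H[...,0]>105)&(H[...,0]<125)&(H[...,1]>110);bl[:200]=0;bl[245:]=0;bl[:,:420]=0;bl[:,465:]=0
hs=cv2.cvtColor(S['image'],cv2.COLOR_BGR2HSV);b2=(hs[...,0]>100)&(hs[...,0]<125)&(hs[...,1]>110);b2[:150]=0;b2[180:]=0;b2[:,:368]=0;b2[:,398:]=0
# bottom edge of block front face in side view on mat
E=np.array([(x,np.where(b2[:,x])[0].max()+.5) for x in range(368,398) if b2[:,x].sum()>3]);W=np.array([world(S,a,b,0)[:2] for a,b in E])
print('front bottom edge',W[0],W[-1],np.rad2deg(np.arctan(np.polyfit(W[:,0],W[:,1],1)[0])))
```

```text
48.6 lat 296.9603161945238 349.02322268589137 ax 424.35726420800876 465.61472332181876
74.6 lat 296.87025978288824 347.93559009982977 ax 418.64166585778287 459.1085917301167
top 165 crown mean [ 458.63356604 -302.06492243   72.07717568] ax range [429.53100786 442.91401686 457.80174216] lat [299.79700849 323.18293967 346.64178646]
side 104 crown mean [ 454.85933661 -300.00599957   71.37469854] ax range [427.66456981 438.0649854  457.48604249] lat [297.58012443 320.94463515 345.07021838]
face normal [ 0.35696974 -0.93383605 -0.02286575] [ 452.32543481 -290.6496474    61.45435517] 430.65114753655314
front bottom edge [ 471.39873061 -280.2181882 ] [ 437.97852922 -325.09510085] 24.386756770140593
```

Run:
```python
from h import *
th=np.deg2rad(20.8); lt=np.array([np.cos(th),np.sin(th)]); ax=np.array([np.sin(th),-np.cos(th)])
P=lt*322.3+ax*443.8; R=down(ax); print(P)
movep([*P,120],R); print(movel([*P,32],max_speed=100,guard=8)); st('low')
clamp(); st('clamped')
movel([*P,34],max_speed=20);st('2up')
movel([*P,120],max_speed=120); wait(.2); st('lift')
f=lambda im,x,y,w,h:cv2.resize(im[y:y+h,x:x+w],(400,400),interpolation=cv2.INTER_CUBIC)
c=camera('side');d=camera('top')
cv2.imwrite('pics/pull.png',np.hstack([f(c['image'],350,95,70,70),f(d['image'],415,180,60,60)]))
```

```text
[ 458.89078542 -300.4246612 ]
False
low t15.7 p [ 459.22 -300.56   32.52] F [ 0.1  0.3 -0.2] M [-0.04 -0.03 -0.05] gap 85.4
clamped t16.1 p [ 457.26 -301.42   32.6 ] F [-12.9  -1.3  17.8] M [-0.35  2.74 -0.09] gap 50.4
2up t16.4 p [ 458.8  -300.76   34.39] F [-5.3 -0.1 11.2] M [-0.05  0.95 -0.02] gap 50.1
lift t17.4 p [ 458.68 -300.15  119.37] F [ 0.6 -0.1 -1.6] M [ 0.05 -0.04  0.01] gap 50.3
```

View pics/pull.png

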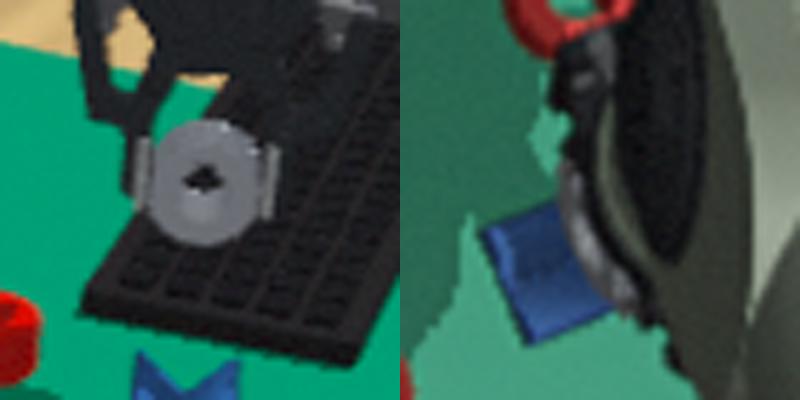

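Pulley gripped with both pads on its sides, bore level and keyway up (side crop, keyway at (205,168)). I'll approach the shaft end and ease it on.

```bash
cat >> h.py <<'E'
C2=C-np.array([.65,0,0]); OFF=16.0
def tcp(ax,dl=0,dn=0,a=.082):
    n=nrm(a);lat=np.cross(n,EX);lat=lat*np.sign(lat@LAT); return C2+EX*ax+lat*dl+n*(dn-OFF)
def rep(msg='',a=.082):
    s=read_state();n=nrm(a);lat=np.cross(n,EX);lat=lat*np.sign(lat@LAT);d=np.array(s['eef_pos'])+n*OFF-C2;f=np.array(s['ft_force'])
    print(msg,'t%.1f ax %.2f lat %.2f n %.2f'%(s['time'],d@EX,d@lat,d@n),'F ax %.1f lat %.1f n %.1f'%(f@EX,f@lat,f@n),'M',np.round(s['torque'],2)); return d@EX,d@lat,d@n,f@EX,f@lat,f@n
E
python3 - <<'E'
from h import *
a=.082;R=down(EX,a,-EX)
print([inverse_kinematics(tcp(x),R) is not None for x in(48,20,-4)])
movep(tcp(50)+[0,0,70],R); movel(tcp(50),max_speed=100); wait(.2); rep('start')
x,l,n,*_=rep(); dl,dn=-l,-n       # servo out sag
movel(tcp(48,dl,dn),max_speed=20); wait(.1); rep('corr'); print(dl,dn)
print(movel(tcp(31,dl,dn),max_speed=12,guard=5)); rep('in')
f=lambda im,x,y,w,h:cv2.resize(im[y:y+h,x:x+w],(400,400),interpolation=cv2.INTER_CUBIC)
c=camera('side');d=camera('top')
cv2.imwrite('pics/on.png',np.hstack([f(c['image'],255,165,40,40),f(d['image'],300,150,40,40)]))
E
```

```text
[True, True, True]
start t19.8 ax 50.03 lat 0.29 n 0.63 F ax -0.4 lat -0.1 n -0.6 M [-0.   -0.1  -0.01]
 t19.8 ax 50.03 lat 0.29 n 0.63 F ax -0.4 lat -0.1 n -0.6 M [-0.   -0.1  -0.01]
corr t20.1 ax 47.96 lat -0.31 n -0.60 F ax -0.2 lat -0.1 n -1.0 M [-0.01 -0.12  0.  ]
-0.2925228077312746 -0.6309393526615998
False
in t21.7 ax 31.12 lat -0.23 n -0.59 F ax 1.9 lat 0.1 n 1.8 M [-0.21  0.    0.04]
```

Run:
```python
from h import *
def band(v,base):
    q=[]
    for s in(1,-1):
        dl,dn=base[0]+(2*s if v==0 else 0),base[1]+(2*s if v==1 else 0)
        h=movel(tcp(31,dl,dn),max_speed=5,guard=3.); q.append(rep(f'{"lat" if v==0 else "n"} {s} {h}')[1+v]); movel(tcp(31,*base),max_speed=15)
    return np.mean(q)
b=[0,0]; movel(tcp(31,*b),max_speed=10); rep('zero')
b[1]=band(1,b); movel(tcp(31,*b),max_speed=10)
b[0]=band(0,b); movel(tcp(31,*b),max_speed=10); wait(.1); rep('centred'); print(b)
```

```text
zero t22.1 ax 30.87 lat -0.06 n -0.11 F ax 0.2 lat 0.3 n -0.5 M [ 0.04 -0.15  0.07]
n 1 True t22.4 ax 31.00 lat -0.46 n 0.57 F ax -0.7 lat -0.6 n -1.1 M [ 0.01 -0.06  0.03]
n -1 True t22.9 ax 30.95 lat -0.12 n -0.66 F ax 0.7 lat -0.7 n 5.0 M [-0.01  0.06 -0.01]
lat 1 True t23.6 ax 31.02 lat -0.04 n -0.47 F ax 0.1 lat -1.7 n 2.9 M [ 0.05  0.06 -0.02]
lat -1 True t24.2 ax 30.97 lat -0.77 n -0.24 F ax 0.7 lat 2.6 n 3.2 M [ 0.1  -0.55 -0.06]
centred t24.8 ax 31.01 lat -0.52 n -0.13 F ax 0.1 lat 0.4 n -1.1 M [-0.02 -0.14  0.01]
[np.float64(-0.40786502147110404), np.float64(-0.04475611089256293)]
```

View pics/on.png

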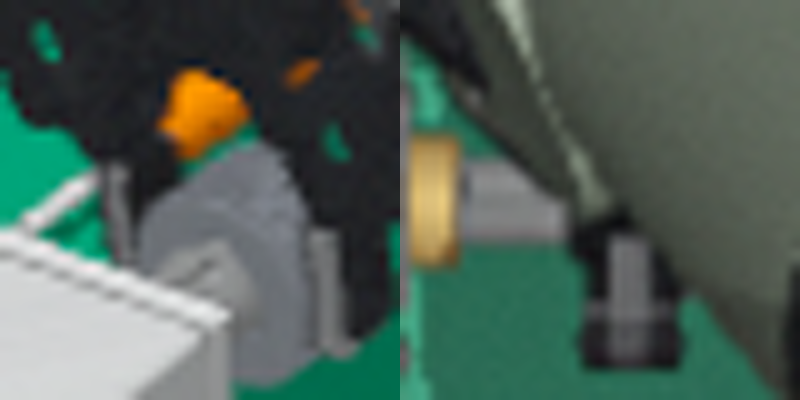

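Run:
```python
from h import *
for a in(.105,.135,.075,.165,.045):
    movel(tcp(31,-.4,0,a),down(EX,a,-EX),max_speed=15); wait(.1); rep(f'a{a}',a)
    h=movel(tcp(22,-.4,0,a),max_speed=8,guard=5); x=rep(f'  hit {h}',a)
    if not h: break
```

```text
a0.105 t25.1 ax 30.99 lat -0.48 n -0.09 F ax 0.8 lat -0.4 n -1.2 M [-0.03 -0.19  0.04]
  hit False t26.4 ax 22.06 lat -0.40 n -0.01 F ax -0.1 lat 0.9 n -1.4 M [ 0.01 -0.19 -0.05]
```

It slid over the key with no force. Carrying on to the collar.

Run:
```python
from h import *
a=.105
h=movel(tcp(2,-.4,0,a),max_speed=20,guard=6); x=rep(f'hit {h}',a)
if not h:
    h=movel(tcp(-6,-.4,0,a),max_speed=8,guard=6); x=rep(f'hit {h}',a)
c=camera('top');d=camera('side')
f=lambda im,x,y,w,h:cv2.resize(im[y:y+h,x:x+w],(400,400),interpolation=cv2.INTER_CUBIC)
cv2.imwrite('pics/home.png',np.hstack([f(d['image'],245,165,50,50),f(c['image'],290,145,50,50)]))
```

```text
hit False t27.6 ax 2.08 lat -0.34 n 0.03 F ax -0.4 lat 0.3 n -0.8 M [ 0.11 -0.21  0.04]
hit True t28.4 ax -4.57 lat -0.42 n -0.26 F ax 1.6 lat 1.9 n 2.0 M [-0.16 -0.43  0.12]
```

Run:
```python
from h import *
a=.105; x0=rep('now',a)[0]
for i in range(1,25):
    movel(tcp(x0-.25*i,-.4,0,a),max_speed=10); wait(.1); x=rep('',a)
    if x[3]>14: break
wait(.3); rep('held',a)
```

```text
now t28.5 ax -4.56 lat -0.37 n -0.31 F ax 0.2 lat 1.3 n 4.6 M [-0.16 -0.51  0.04]
 t28.9 ax -4.58 lat -0.44 n -0.07 F ax 1.8 lat 1.2 n 0.5 M [-0.54 -0.39  0.12]
 t29.2 ax -4.64 lat -0.46 n -0.10 F ax 5.4 lat 0.9 n 0.1 M [-1.02 -0.31  0.22]
 t29.6 ax -4.70 lat -0.43 n -0.07 F ax 6.6 lat 0.4 n 0.5 M [-1.26 -0.21  0.25]
 t29.9 ax -4.72 lat -0.44 n -0.09 F ax 6.2 lat 1.7 n 0.7 M [-1.46 -0.26  0.28]
 t30.3 ax -4.72 lat -0.44 n -0.09 F ax 8.7 lat 0.3 n 1.8 M [-1.74 -0.2   0.39]
 t30.6 ax -4.69 lat -0.47 n -0.13 F ax 9.0 lat 0.3 n 1.3 M [-1.91 -0.2   0.34]
 t31.0 ax -4.75 lat -0.46 n -0.12 F ax 10.0 lat 1.3 n 2.2 M [-2.04 -0.19  0.45]
 t31.3 ax -4.78 lat -0.47 n -0.14 F ax 12.0 lat 0.6 n 2.3 M [-2.39 -0.17  0.47]
 t31.7 ax -4.79 lat -0.47 n -0.12 F ax 13.1 lat 0.6 n 2.8 M [-2.54 -0.07  0.47]
 t32.0 ax -4.77 lat -0.44 n -0.10 F ax 13.8 lat 0.4 n 3.0 M [-2.79 -0.04  0.57]
 t32.4 ax -4.80 lat -0.45 n -0.12 F ax 15.4 lat 0.2 n 3.1 M [-3.03 -0.1   0.59]
held t32.7 ax -4.80 lat -0.45 n -0.13 F ax 15.3 lat 1.1 n 2.8 M [-2.99 -0.07  0.53]
```

View pics/home.png

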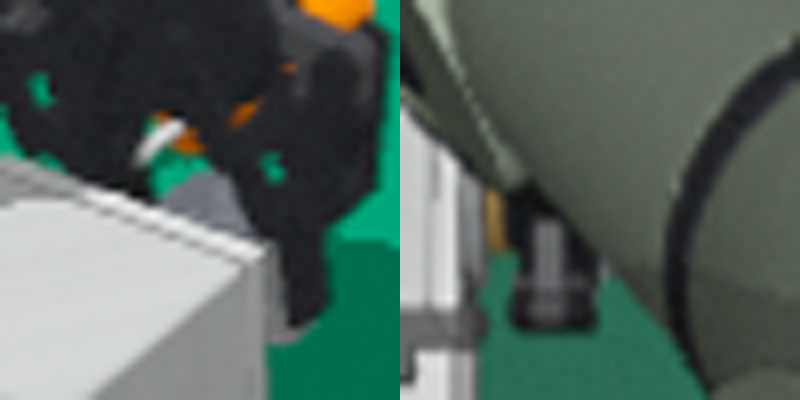

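The collar shows directly against the gripped pulley (top crop, (497,220)), and the stop was hard at 15 N. I'll unload, release, back off upward and check.

Run:
```python
from h import *
a=.105;n=nrm(a)
movel(tcp(-4.9,-.45,-.1,a),max_speed=10); wait(.1); rep('unloaded',a)
open_gripper(); rep('open',a)
p=np.array(read_state()['eef_pos'])
print(movel(p+n*70,max_speed=100,guard=8)); 
movel(p+n*70+[-120,-200,60],max_speed=300); wait(.3); st()
c=camera('top');d=camera('side')
f=lambda im,x,y,w,h:cv2.resize(im[y:y+h,x:x+w],(400,400),interpolation=cv2.INTER_CUBIC)
cv2.imwrite('pics/end.png',np.hstack([f(d['image'],245,165,50,50),f(c['image'],290,145,50,50)]))
hsv=cv2.cvtColor(c['image'],cv2.COLOR_BGR2HSV);print(hsv[150:190:2,298:326,1]);print(hsv[150:190:2,298:326,2])
```

```text
unloaded t33.2 ax -4.68 lat -0.45 n -0.13 F ax 5.3 lat 0.7 n 1.1 M [-1.09 -0.28  0.24]
open t33.6 ax -5.14 lat -0.51 n -0.14 F ax -0.6 lat -0.1 n -0.0 M [-0.   -0.15 -0.  ]
False
 t35.7 p [ 484.27 -156.28  173.34] F [1.2 0.8 0.5] M [ 0.01 -0.1  -0.02] gap 85.0
[[106 106 155 155 150 148 150 150 150 150 151 153 149 148 151 150 149 150
  150 145 150 147 150 148 151 148 151 149]
 [  2  10  87 156 150 152 148 152 149 151 150 149 149 151 150 151 149 149
  149 149 149 148 150 152 154 149 150 148]
 [  5   2 114 158 151 148 150 151 150 150 151 151 150 150 148 153 148 146
  149 148 150 149 148 149 149 152 152 150]
 [  3   6  84 153 154 148 150 149 149 147 149 148 152 151 148 151 147 153
  147 148 149 153 148 151 148 151 147 149]
 [  0   7  32 140 158 148 151 150 151 156 163 161 161 158 166 166 157 153
  153 151 150 151 149 148 148 149 149 150]
 [  2   0   9 110 153 156 164 154  91  53  48  49  54  49  40  37  38  55
   94 145 153 151 148 153 149 149 148 148]
 [  5   3   4 118 162 157 161 106  19  17  18  17  18  18  17  19  19  15
   14 119 154 150 148 148 150 148 150 150]
 [  4   7  15 128 13
[... 3142 characters left out ...]
141 164 116 150 162 160 160 151 134 142 142 142 143 142 143 144 142 143
  135 141 157 161 159 160 159 159 159 159]
 [108 110 124 155 160 159 159 159 156 151 152 152 152 153 155 154 157 153
  152 159 158 158 159 160 160 160 158 160]
 [ 80  93 157 163 162 159 158 158 161 159 159 160 159 159 159 159 159 159
  158 158 160 158 160 160 159 160 159 159]
 [ 93  86  97 156 161 159 159 158 159 159 157 158 159 159 160 159 158 160
  160 159 160 158 160 159 159 159 160 160]
 [100  99  97 149 160 160 160 158 159 159 159 159 158 159 158 158 160 160
  158 160 160 159 160 159 160 159 159 160]
 [124 106 146 160 160 158 159 158 160 159 160 160 159 159 159 160 161 159
  160 159 160 160 161 160 160 159 161 160]]
```

View pics/end.png

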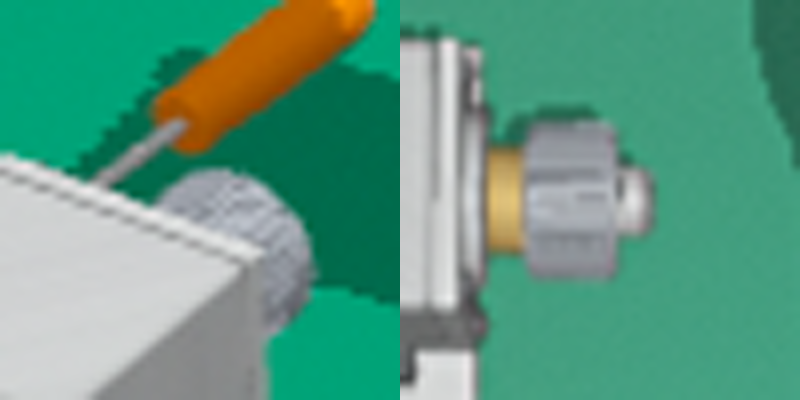

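```bash
python3 -c "
from workcell import finish_job
print(finish_job())"
```

```text
the job is handed in; nothing more can be done
None
```

The key is in the shaft slot and the pulley is home against the brass collar. I let go of it and handed the job in at about 36 s; no verdict was reported.

- **Key:** I lowered it with a force guard at a slot tilt of about 0.08 rad, as seen in the top image. It stopped twice at the expected slot-bottom height, and both views after release showed it lying in the slot.
- **Pulley:** I centred it by feel on the plain shaft end and adjusted the tilt to 0.105 rad. It slid over the key with almost no force, and I pressed it to a hard stop at about 15 N for more than a second. The last top view shows it touching the collar, with the shaft end standing out beyond it.

**Checks that did not quite agree:**
- **Gripper gap:** it read 5 mm on the 8 mm key and about 50 mm on the 52 mm pulley, which looks like a sensor offset.
- **Axial stop:** it came about 2 mm further along the shaft than I expected. I put that down to where the pulley sat in the grip and to camera error, since the image shows no gap at the collar.
- **Unloading before release:** about 5 N of axial load was still on the pulley when the fingers opened.
- **Slot tilt:** the camera gave 0.08 rad, while the feel of the slot walls and pulley bore suggested about 0.12. I used 0.105.
- **Key under the pulley:** I did not check its final angle there separately, as the pulley hides it.

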